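# Load-check a load cell on a lever test stand

### The arm

A 7-joint arm with a two-finger parallel gripper is mounted at the origin on the work surface. World frame = base frame: x ahead of the robot, y to its left, z up, the work surface at z = 0. Lengths are in m, angles in rad, forces in N, time in s.
With the tool pointing down it reaches from about 0.425 to 1.025 m from the base axis. Payload 9.4 kg.
Tool frame: the origin (TCP) lies midway between the tips of the shut fingers; the grasp point (between the pads) lies 19 mm behind it; z points along the fingers, y is the line along which they close (so a half turn about z gives the same grasp; the last joint's range is limited). The gripper opens to 93 mm and grips with 3 to 60 N. Pads are 15 mm wide; open, the fingers measure 128 mm over their backs; the gripper's body (75 mm by 188 mm) begins 65 mm behind the grasp point.
Start: joints at [-1.358, 0.599, -0.003, 1.599, 0.002, 0.943, -0.08], TCP at [0.207, 0.695, 0.219] pointing down, gripper open.
Joint ranges: [-2.57, 2.57], [-0.35, 1.97], [-1.29, 1.29], [0.11, 2.56], [-1.05, 4.19], [0.11, 1.86], [-2.63, 2.63]. Speed limits (rad/s): [2.22, 2.22, 3.01, 3.01, 3.14, 3.14, 3.14].

### API

Orientations are given as a unit quaternion [w, x, y, z].
In Python, from rig import ctrl gives the robot as it stands. The module is installed in compiled form; this text tells all that it offers.
- The arm moves only by the tool arm_command, never from a script. Its argument "commands" is a list of rows, each an object with "translation": the shift along the tool's x, y, z in m, a list of three; "turn": the turn about the tool's z in degrees; "hand": the gripper command: -1 is fully open, 1 is shut, values between are in proportion. In form: [{"translation": [x, y, z], "turn": turn, "hand": hand}, ...]. A call has 1 to 12 rows; each row shifts and turns the commanded pose from where the row before left it, along the tool's axes as they then stand; what a row does not reach is not made up. A row lasts 1/12 s, in which the tool goes at most 41.7 mm and 7.16 degrees, less where a joint would pass 70% of its speed; a pose out of reach is approached as far as the arm can. A call is refused whole if a number of a shift passes 0.0417 or a number of a turn 7.16, either way. A call with a gripper value outside its range is refused whole. The fingers move at their own pace and stop on an object; "force" is the grip in N (left out, the last holds). Time passes only in rows, so rows that do not move let the fingers close. It gives the time, the measured TCP pose, the force, the opening and the grip force at its end, in the units of the state.
- ctrl.observe(): the state, without advancing time (a new reading comes with each control period).
- ctrl.grab_frame(name): name is "side" or "top" or "wrist"; returns the picture (480x640x3 uint8, blue, green, red); there is no depth.
- ctrl.camera_params(name): a dict with "K" (3x3 intrinsics, pixels), "eye" and "rotation" of the camera in the world; the wrist camera has in their place "T_tool_cam" (4x4, takes a point from camera to tool coordinates, whose origin is the TCP and whose axes are the flange's). Camera axes: x right, y down, z forward; pixel columns grow to the right and rows downward; lengths in m; the calibration is good to about 2 mm. A picture is of the moment at which its call begins: read the wrist's pose just before it. camera_params takes no time and is no camera call.
- ctrl.finish_job(): hands the job in; it is judged then, once.
The state is a dict: "clock": time; "joints": joint angles; "qvel": joint speeds; "effort": joint torques, N m; "tool_pos": TCP position; "eef_rot": TCP orientation; "ft_force": force on the tool from outside, world axes, zero at the start; "wrist_torque": the same for the moment, N m; "finger_gap": finger opening in m; "grip_force": force on a finger pad.
Only numpy, scipy, OpenCV 4.12 (cv2) and the standard library are available. Lean on these libraries where they do the work, as an engineer would, in place of code of your own. Each camera call takes 0.05 s, during which the arm holds its last target. There are 200 camera calls.

### The job

Apply a 20 N check load to the load cell: while the slide table is still pulled out, centre the flat steel loading plate on the cell's domed button so that it balances there by itself, then slide the table fully home with the plate still balanced. Then bring the lever down by its ball knob until the force gauge reads 20 N (needle inside the green band, 18 to 22 N) without ever going past 25 N, and keep holding it there: the job finishes with the robot still holding the lever down and the needle in the green band, while a colleague notes the reading. Leave the two knobbed weights and the tripod gauge where they stand.

Things in the scene. Friction and masses are not known exactly. Their poses are not given: they have to be found in the camera images.
- load_plate: Loose loading plate: plain flat dark steel disc, 44 mm diameter, 16 mm thick, about 0.19 kg. It starts flat on the bench. Origin at the centre of its underside, z up through the disc.
- stand: Lever test stand, fixed; position and yaw vary. Origin on the bench under the gauge's vertical axis, z up. In its frame (mm): bed x +-65, y -185 to 275, 15 high; column 60 square at y -150, 333 high; gear head x -54 to 62, y -120 to -70, z 160 to 290. The slide table comes out to +y, the lever points to -x, the dial looks to +x.
- load_cell: Load cell bolted on the slide table and moving with it: steel drum 74 mm diameter, its foot (origin, z = 40 mm above the bench) at the centre of the drum, its flat top 34 mm above that. In the middle of the top is a brass domed load button, 30 mm diameter, crown radius 36 mm.
- crown (a point): The topmost point of the brass dome, on the axis of the load cell, 86 mm above the bench. The plate, centred on it, rests with its underside at this height and rocks slightly before it settles; put down off centre by 3 mm it comes to rest leaning about 6 degrees.
- slide_table (a joint): How far the slide table is out, in m: 0 = fully home against its stop with the dome right under the gauge tip, up to 0.155 = out along the stand's +y. Starts at 0.125 to 0.15. Moves with about 2 N of friction and stays where it is left.
- table_knob (a point): Centre of the black pull knob of the slide table: upright cylinder 26 mm diameter, 26 mm high, from 60 to 86 mm above the bench, on a thinner steel stem, 110 mm from the dome's axis along the stand's +y, at the outer end of the table. This point, 73 mm above the bench, is the middle of the cylinder.
- ball_knob: Black ball, 36 mm diameter, on the lever's free end; origin at its centre, about 329 mm above the bench at rest. It moves with the lever on a circle of 210 mm radius about lever_pivot, in an upright plane parallel to the stand's x axis. The lever rod, 12 mm thick, runs from the ball to the pivot.
- lever_pivot (a point): Centre of the lever's pivot on the gear head, 240 mm above the bench, at x = +40, y = -48 mm in the stand's frame. The lever turns about the stand's y axis.
- lever (a joint): Lever angle, rad: 0 = up at rest, 25 degrees above level; grows as the ball is pressed down (0.436 = level), stop at 1.15. A spring drives it back to 0. It lowers the gauge 22 mm per rad: the tip meets the plate on the dome at about 0.41, each further 0.1 rad (21 mm at the ball) adds about 5.3 N, so 20 N comes at about 0.79, held with 5 to 8 N at the ball.
- gauge_tip: Flat steel tip of the force gauge's spring plunger, 16 mm diameter; origin at the centre of its lower face, on the loading axis, 111 mm above the bench at rest, 9 mm above the top of the plate on the dome. Above it the round gauge, 72 mm diameter, 36 mm thick in x, has its centre 172 mm above the bench on the axis at rest.
- needle (a joint): Needle of the round white dial, in rad, clockwise as the dial is read (the dial looks to the stand's +x): 0 = 0 N (pointing to lower left), 0.1571 rad (9 degrees) for each newton on the gauge tip, 3.142 = 20 N. Green band 18 to 22 N (2.83 to 3.46), red arc from 25 N (3.93) up.
- weight_large: Loose 500 g steel weight with a knob, 38 mm diameter, 70 mm tall; origin under its centre. To be left alone.
- weight_small: Loose 200 g brass weight with a knob, 28 mm diameter, 53 mm tall; origin under its centre. To be left alone.
- gauge_stand: Steel tripod, 2.6 kg, three feet on a 190 mm circle, with a round digital pressure gauge 96 mm in diameter on top, 240 mm tall; origin on the bench under its middle. To be left alone.
Not all that is in view belongs to the job. There is more than one size of the load_plate; the job needs the middle-sized.

How it is judged:
By the outcome, as a careful person would: the job done as asked, in the order asked, and still so for the second after the job is handed in, while the arm keeps its last pose, push and grip.
It also fails if it takes over 64 s, if anything falls off the work surface, if the arm or the gripper's body presses on something with over 40 N, if the wrist force passes 120 N, or if a joint passes its speed limit or range.

## Working session

There is one attempt and no reset: what is moved stays moved. The work goes in short steps, Python scripts to look and compute and a tool call to move; the robot and the scene stay as the last step left them, time stands still between calls to the robot, and variables do not carry over. Pictures are saved under pics/ and viewed, at most 10 in all, crops included, and the job is handed in when it is done.

Besides the shell and the picture viewer there is one more tool, called after ">>>" by a JSON object that holds its "fn" and its "kwargs", one argument or row to a line. arm_command: Moves the arm, as the interface text tells. Its arguments: {"type":"object","properties":{"commands":{"type":"array","items":{"type":"object","properties":{"translation":{"type":"array","items":{"type":"number"}},"turn":{"type":"number"},"hand":{"type":"number"}}}},"force":{"type":"number"}},"required":["commands"]}

```bash
mkdir -p pics; cat > h.py <<'E'
import numpy as np, cv2
from rig import ctrl
from scipy.spatial.transform import Rotation as R
def cam(n,st=None):
    p=ctrl.camera_params(n);K=np.array(p["K"])
    if "T_tool_cam" in p:
        st=st or ctrl.observe();q=st["eef_rot"];T=np.eye(4)
        T[:3,:3]=R.from_quat([q[1],q[2],q[3],q[0]]).as_matrix();T[:3,3]=st["tool_pos"]
        T=T@np.array(p["T_tool_cam"]);return K,T[:3,3],T[:3,:3]
    return K,np.array(p["eye"]),np.array(p["rotation"])
def ray(c,px):
    K,e,r=c;d=r@np.linalg.inv(K)@np.array([px[0],px[1],1.]);return e,d/np.linalg.norm(d)
def onplane(c,px,z):
    e,d=ray(c,px);return e+d*(z-e[2])/d[2]
def proj(c,P):
    K,e,r=c;v=K@(r.T@(np.array(P)-e));return v[:2]/v[2]
def tool(): 
    s=ctrl.observe();q=s["eef_rot"];return np.array(s["tool_pos"]),R.from_quat([q[1],q[2],q[3],q[0]]).as_matrix()
E
python3 - <<'E'
from h import *
s=ctrl.observe();print(s)
for n in("side","top","wrist"):
    f=ctrl.grab_frame(n);cv2.imwrite(f"pics/{n}0.png",f);print(n,cam(n,s))
E
```

```text
{'clock': 0.0, 'joints': array([-1.35771016,  0.60010309, -0.00252447,  1.60011378,  0.00178321,
        0.94288675, -0.0798202 ]), 'qvel': array([ 0.0001466 ,  0.00013113, -0.00027297,  0.00067381,  0.00077662,
        0.0004896 ,  0.00138572]), 'effort': array([ 1.86491752e-04, -7.65073228e+01,  1.49776977e+00, -2.52340794e+01,
       -5.24047797e-02,  1.72342965e-02,  1.51380364e-04]), 'tool_pos': array([0.20705432, 0.69430786, 0.21778189]), 'eef_rot': array([-4.11387196e-05,  1.44380206e-01,  9.89521999e-01, -7.53290720e-04]), 'ft_force': array([ 0.59318384, -0.52825869,  0.38039093]), 'wrist_torque': array([-0.07468264, -0.02272937, -0.01338313]), 'grip_force': 0.0, 'finger_gap': 0.0929515956646437}
side (array([[462.92548844,   0.        , 317.895036  ],
       [  0.        , 462.92548844, 242.27820976],
       [  0.        ,   0.        ,   1.        ]]), array([0.20200709, 0.48171103, 0.8481053 ]), array([ 0.09913603, -0.2242353 ,  0.89698029, -0.36785451]))
top (array([[465.95966176,   0.        , 315.62203559],
       [  0.        , 465.95966176, 240.630414  ],
       [  0.        ,   0.        ,   1.        ]]), array([ 0.32660601, -0.11168251,  1.31704075]), array([ 0.0681108 , -0.70104101,  0.70688733, -0.06490551]))
wrist (array([[363.14429822,   0.        , 325.11037125],
       [  0.        , 363.14429822, 241.90146002],
       [  0.        ,   0.        ,   1.        ]]), array([0.13150421, 0.71650191, 0.38400333]), array([[ 2.85120126e-01,  9.17860711e-01,  2.76112710e-01],
       [ 9.58491699e-01, -2.72907746e-01, -8.25531600e-02],
       [-4.19004754e-04,  2.88189308e-01, -9.57573364e-01]]))
```

```bash
python3 - <<'E'
s=open('h.py').read()
s=s.replace('np.array(p["rotation"])','R.from_quat(np.roll(p["rotation"],-1)).as_matrix()')
open('h.py','w').write(s)
E
python3 -c "
from h import *
print(cam('side')[2],cam('top')[2])"
```

```text
[[-0.87978116 -0.32933401  0.34281807]
 [-0.47520456  0.62880317 -0.6154569 ]
 [-0.0128742  -0.70437609 -0.70971021]] [[-0.00780484 -0.98227248  0.18729617]
 [-0.99995555  0.00865755  0.00373517]
 [-0.00529048 -0.1872587  -0.98229639]]
```

View pics/top0.png

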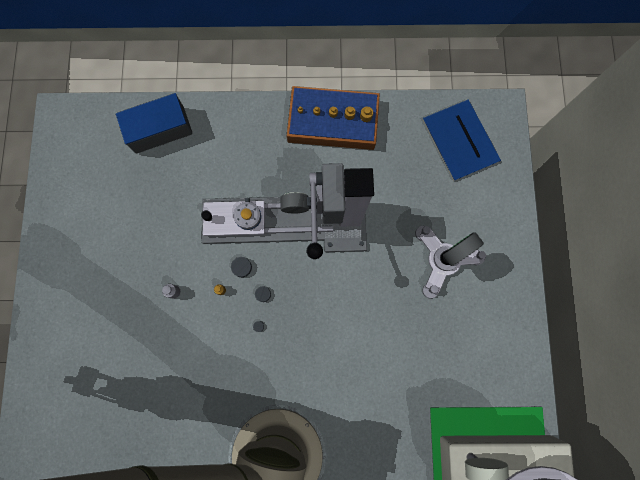

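View pics/side0.png

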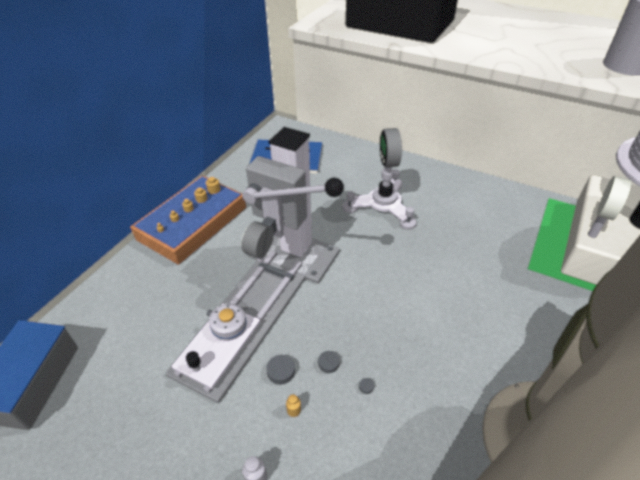

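Top view: three dark discs, of which (263,294) is the middle-sized; dome at (246,214), table knob (207,215), ball (315,251). In the side view the middle disc is at (329,361), the dome at (226,315), the knob at (193,359) and the ball at (334,187).

```bash
python3 - <<'E'
from h import *
f={n:cv2.imread(f'pics/{n}0.png') for n in('top','side')}
C={n:cam(n) for n in f}
def blob(n,px,r,kind):
    im=f[n];x,y=px;sub=im[y-r:y+r,x-r:x+r].astype(int);m=None
    h=cv2.cvtColor(im,cv2.COLOR_BGR2HSV)[y-r:y+r,x-r:x+r]
    if kind=='disc': m=sub.max(2)<85
    if kind=='black': m=sub.max(2)<45
    if kind=='brass': m=(h[...,1]>110)&(h[...,0]<30)&(h[...,2]>80)
    k,l,s,c=cv2.connectedComponentsWithStats(m.astype(np.uint8))
    i=1+np.argmax(s[1:,4]);return c[i]+[x-r,y-r],s[i]
for nm,kind,tp,sp,z in (('L','disc',(241,267),(281,369),.012),('M','disc',(263,294),(329,361),.008),('S','disc',(259,326),(366,386),.008),('dome','brass',(246,214),(226,315),.083),('knob','black',(207,215),(193,359),.077),('ball','black',(315,251),(334,187),.329)):
    r=18
    a,sa=blob('top',tp,r,kind);b,sb=blob('side',sp,r,kind)
    pa=onplane(C['top'],a,z);pb=onplane(C['side'],b,z)
    e1,d1=ray(C['top'],a);e2,d2=ray(C['side'],b)
    t=np.linalg.lstsq(np.c_[d1,-d2],e2-e1,rcond=None)[0];p1=e1+t[0]*d1;p2=e2+t[1]*d2
    print(nm,a.round(1),sa[2:],b.round(1),sb[2:],pa.round(4),pb.round(4),'tri',((p1+p2)/2).round(4),np.linalg.norm(p1-p2).round(4))
E
```

```text
L [243.6 267.1] [ 27  21 439] [287.6 378.2] [14 11 36] [0.5012 0.0973 0.012 ] [0.4793 0.1169 0.012 ] tri [ 0.4996  0.1012 -0.0277] 0.0143
M [264.4 294. ] [ 20  17 260] [333.8 369.2] [4 3 5] [0.4252 0.038  0.008 ] [0.4088 0.0545 0.008 ] tri [ 0.422   0.04   -0.0229] 0.0115Traceback (most recent call last):
  File "<stdin>", line 14, in <module>
  File "<stdin>", line 11, in blob
    return _wrapfunc(a, 'argmax', axis=axis, out=out, **kwds)
    return bound(*args, **kwds)
ValueError: attempt to get argmax of an empty sequence
```

```bash
cat > m0.py <<'E'
from h import *
f={n:cv2.imread(f'pics/{n}0.png') for n in('top','side')}
C={n:cam(n) for n in f}
def blob(n,px,r,kind):
    im=f[n];x,y=px;sub=im[y-r:y+r,x-r:x+r].astype(int);m=None
    h=cv2.cvtColor(im,cv2.COLOR_BGR2HSV)[y-r:y+r,x-r:x+r]
    if kind=='disc': m=sub.max(2)<(85 if n=='top' else 112)
    if kind=='black': m=sub.max(2)<(45 if n=='top' else 60)
    if kind=='brass': m=(h[...,1]>110)&(h[...,0]<30)&(h[...,2]>80)
    k,l,s,c=cv2.connectedComponentsWithStats(m.astype(np.uint8))
    i=1+np.argmax(s[1:,4]);return c[i]+[x-r,y-r],s[i]
for nm,kind,tp,sp,z in (('L','disc',(241,267),(281,369),.012),('M','disc',(263,294),(329,361),.008),('dome','brass',(246,214),(226,315),.083),('knob','black',(207,215),(193,359),.077),('ball','black',(315,251),(334,187),.329)):
    r=18
    a,sa=blob('top',tp,r,kind);b,sb=blob('side',sp,r,kind)
    pa=onplane(C['top'],a,z);pb=onplane(C['side'],b,z)
    e1,d1=ray(C['top'],a);e2,d2=ray(C['side'],b)
    t=np.linalg.lstsq(np.c_[d1,-d2],e2-e1,rcond=None)[0];p1=e1+t[0]*d1;p2=e2+t[1]*d2
    print(nm,a.round(1),sa[2:],b.round(1),sb[2:],pa.round(4),pb.round(4),'tri',((p1+p2)/2).round(4),np.linalg.norm(p1-p2).round(4))
T,Rm=tool();print(Rm.round(3))
E
python3 m0.py
```

```text
L [243.6 267.1] [ 27  21 439] [281.6 370.5] [ 28  28 462] [0.5012 0.0973 0.012 ] [0.4986 0.108  0.012 ] tri [ 0.504   0.1002 -0.0051] 0.0013
M [264.4 294. ] [ 20  17 260] [329.  361.9] [ 22  21 350] [0.4252 0.038  0.008 ] [0.4248 0.0443 0.008 ] tri [ 0.4266  0.0393 -0.0014] 0.0014
dome [245.7 213.4] [11 10 86] [226.  314.8] [ 13  12 125] [0.6391 0.0832 0.083 ] [0.6381 0.0861 0.083 ] tri [0.6403 0.0839 0.0788] 0.0003
knob [206.4 215.6] [11 10 83] [193.  359.6] [ 13  14 139] [0.6356 0.1918 0.077 ] [0.635 0.196 0.077] tri [0.6377 0.1936 0.0709] 0.0012
ball [314.4 250.4] [ 16  16 205] [333.9 187.1] [ 17  17 237] [ 0.4935 -0.1052  0.329 ] [ 0.4936 -0.1044  0.329 ] tri [ 0.4938 -0.1051  0.3283] 0.0003
[[-0.958  0.286 -0.   ]
 [ 0.286  0.958 -0.001]
 [-0.    -0.001 -1.   ]]
```

>>> {"fn": "arm_command", "kwargs": {
  "commands": [
    {"turn":7.15},
    {"turn":7.15},
    {"turn":7.15},
    {"turn":7.15},
    {"turn":7.15},
    {"turn":7.15},
    {"turn":7.15},
    {"turn":7.15},
    {"turn":7.15},
    {"turn":7.15}
  ]
}}

```text
$.commands[0]: bad value
```

>>> {"fn": "arm_command", "kwargs": {
  "commands": [
    {"translation":[-0.0327,0.0218,0]},
    {"translation":[-0.0327,0.0218,0]},
    {"translation":[-0.0327,0.0218,0]},
    {"translation":[-0.0327,0.0218,0]},
    {"translation":[-0.0327,0.0218,0]},
    {"translation":[-0.0327,0.0218,0]},
    {"translation":[-0.0327,0.0218,0]},
    {"translation":[-0.0327,0.0218,0]},
    {"translation":[-0.0327,0.0218,0]},
    {"translation":[-0.0327,0.0218,0]},
    {"translation":[-0.0327,0.0218,0]},
    {"translation":[-0.0327,0.0218,0]}
  ]
}}

```text
$.commands[0]: bad value
```

>>> {"fn": "arm_command", "kwargs": {
  "commands": [
    {"translation":[-0.0327,0.0218,0]},
    {"translation":[-0.0327,0.0218,0]},
    {"translation":[-0.0327,0.0218,0]},
    {"translation":[-0.0327,0.0218,0.01]},
    {"translation":[-0.0327,0.0218,0.02]},
    {"translation":[-0.0327,0.0218,0.02]},
    {"translation":[-0.0327,0.0218,0.02]},
    {},
    {}
  ]
}}

```text
$.commands[0]: bad value
```

All three fields are needed in each row.

>>> {"fn": "arm_command", "kwargs": {
  "commands": [
    {"translation":[0,0,0],"turn":7.15,"hand":-1},
    {"translation":[0,0,0],"turn":7.15,"hand":-1},
    {"translation":[0,0,0],"turn":7.15,"hand":-1},
    {"translation":[0,0,0],"turn":7.15,"hand":-1},
    {"translation":[0,0,0],"turn":7.15,"hand":-1},
    {"translation":[0,0,0],"turn":7.15,"hand":-1},
    {"translation":[0,0,0],"turn":7.15,"hand":-1},
    {"translation":[0,0,0],"turn":7.15,"hand":-1},
    {"translation":[0,0,0],"turn":7.15,"hand":-1},
    {"translation":[0,0,0],"turn":7.15,"hand":-1}
  ],
  "force": 20
}}

```text
clock: 0.98
tool_pos: [0.207, 0.6946, 0.2183]
eef_rot: [0.0, 0.697, 0.717, -0.0]
ft_force: [-0.4, 0.5, 0.1]
finger_gap: 0.093
grip_force: 0.0
```

>>> {"fn": "arm_command", "kwargs": {
  "commands": [
    {"translation":[-0.0327,0.0218,0],"turn":0,"hand":-1},
    {"translation":[-0.0327,0.0218,0],"turn":0,"hand":-1},
    {"translation":[-0.0327,0.0218,0],"turn":0,"hand":-1},
    {"translation":[-0.0327,0.0218,0],"turn":0,"hand":-1},
    {"translation":[-0.0327,0.0218,0],"turn":0,"hand":-1},
    {"translation":[-0.0327,0.0218,0],"turn":0,"hand":-1},
    {"translation":[-0.0327,0.0218,0],"turn":0,"hand":-1},
    {"translation":[-0.0327,0.0218,0],"turn":0,"hand":-1},
    {"translation":[-0.0327,0.0218,0],"turn":0,"hand":-1},
    {"translation":[-0.0327,0.0218,0],"turn":0,"hand":-1},
    {"translation":[-0.0327,0.0218,0],"turn":0,"hand":-1}
  ]
}}

```text
clock: 1.9
tool_pos: [0.4594, 0.3415, 0.2186]
eef_rot: [-0.0, 0.695, 0.719, -0.0]
ft_force: [0.7, 0.5, 0.3]
finger_gap: 0.0928
grip_force: 0.0
```

>>> {"fn": "arm_command", "kwargs": {
  "commands": [
    {"translation":[-0.0325,0.0218,0],"turn":0,"hand":-1},
    {"translation":[-0.0325,0.0218,0],"turn":0,"hand":-1},
    {"translation":[-0.0325,0.0218,0],"turn":0,"hand":-1},
    {"translation":[-0.0325,0.0218,0],"turn":0,"hand":-1},
    {"translation":[-0.0325,0.0218,0.005],"turn":0,"hand":-1},
    {"translation":[-0.0325,0.0218,0.005],"turn":0,"hand":-1},
    {"translation":[-0.0325,0.0218,0.01],"turn":0,"hand":-1},
    {"translation":[-0.032,0.0218,0.02],"turn":0,"hand":-1},
    {"translation":[0,0,0.02],"turn":0,"hand":-1},
    {"translation":[0,0,0.02],"turn":0,"hand":-1},
    {"translation":[0,0,0],"turn":0,"hand":-1},
    {"translation":[0,0,0],"turn":0,"hand":-1}
  ]
}}

```text
clock: 2.9
tool_pos: [0.6399, 0.0909, 0.1387]
eef_rot: [-0.001, 0.695, 0.719, -0.001]
ft_force: [-0.0, -0.1, -0.2]
finger_gap: 0.093
grip_force: 0.0
```

```bash
python3 - <<'E'
from h import *
s=ctrl.observe();c=cam('wrist',s)
f=ctrl.grab_frame('wrist');cv2.imwrite("pics/w1.png",f)
print(s['tool_pos'],tool()[1].round(4),s['clock'],proj(c,(.6395,.085,.086)),proj(c,s['tool_pos']),s['joints'])
E
```

```text
[0.63988444 0.09093526 0.13866014] [[-3.350e-02  9.994e-01 -4.000e-04]
 [ 9.994e-01  3.350e-02 -1.000e-04]
 [-0.000e+00 -4.000e-04 -1.000e+00]] 2.9 [322.0776116  271.03444373] [322.17840099 298.24927178] [-0.42635336  0.61463039  0.30423865  1.86888193 -0.27110913  0.70097045
  0.06758177]
```

View pics/w1.png

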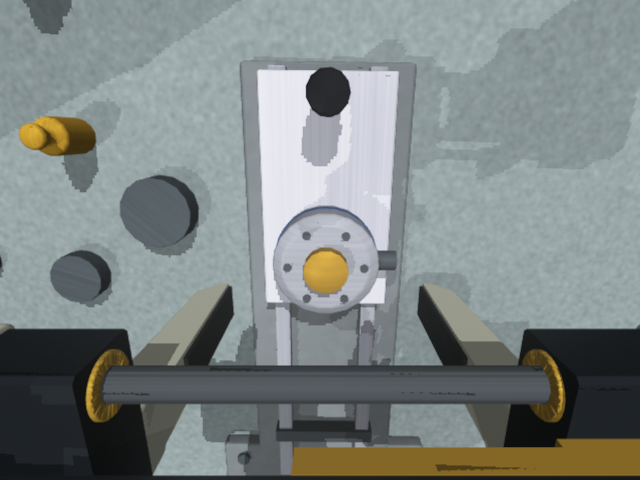

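The wrist view shows the dome at (325,271), with six bolts around it on the drum top, the table knob at (328,91), the middle plate at (80,277) and the large plate at (158,212).

```bash
cat > dome.py <<'E'
from h import *
def dome(f,c,guess):
    # brass outline -> rim plane; bolts -> drum top plane
    h=cv2.cvtColor(f,cv2.COLOR_BGR2HSV);g=proj(c,guess)
    m=((h[...,1]>110)&(h[...,0]<30)&(h[...,2]>60)).astype(np.uint8)
    k,l,s,ce=cv2.connectedComponentsWithStats(m)
    i=1+np.argmin([np.hypot(*(ce[j]-g))+(1e3 if s[j,4]<150 else 0) for j in range(1,k)])
    cn=max(cv2.findContours((l==i).astype(np.uint8),0,1)[0],key=len)[:,0]
    w=np.array([onplane(c,p,.0827)[:2] for p in cn.astype(float)])
    up=w[:,1]>np.median(w[:,1]) # all
    (x,y),r=cv2.minEnclosingCircle((w*1000).astype(np.float32))
    A=np.c_[2*w,np.ones(len(w))];sol=np.linalg.lstsq(A,(w**2).sum(1),rcond=None)[0]
    print('brass ctr',(w.min(0)+w.max(0))/2,'size',np.ptp(w,axis=0),'fit',sol[:2],np.sqrt(sol[2]+sol[:2]@sol[:2]))
    gr=cv2.cvtColor(f,cv2.COLOR_BGR2GRAY);bl=cv2.morphologyEx(gr,cv2.MORPH_BLACKHAT,np.ones((13,13)))
    k,l,s,ce2=cv2.connectedComponentsWithStats((bl>40).astype(np.uint8));P=[]
    for j in range(1,k):
        p=onplane(c,ce2[j],.074)[:2];d=np.hypot(*(p-sol[:2]))
        if .022<d<.034 and 15<s[j,4]<110: P.append(p);print(' bolt',ce2[j].round(1),s[j,4],p.round(4),d.round(4))
    P=np.array(P)
    if len(P)>3:
        A=np.c_[2*P,np.ones(len(P))];q=np.linalg.lstsq(A,(P**2).sum(1),rcond=None)[0]
        print('bolts',len(P),q[:2],np.sqrt(q[2]+q[:2]@q[:2]),'mean',P.mean(0))
def disc(f,c,guess,zt,thr=105,R=70):
    # dark disc: top face fitted through its outline
    g=proj(c,guess).astype(int);m=np.zeros(f.shape[:2],np.uint8)
    x0,x1,y0,y1=max(g[0]-R,0),g[0]+R,max(g[1]-R,0),g[1]+R
    sub=cv2.GaussianBlur(f,(3,3),0)[y0:y1,x0:x1].astype(int)
    m[y0:y1,x0:x1]=((sub.max(2)<thr)&(np.ptp(sub,axis=2)<30))
    k,l,s,ce=cv2.connectedComponentsWithStats(m);i=l[g[1],g[0]] or 1+np.argmax(s[1:,4])
    cn=max(cv2.findContours((l==i).astype(np.uint8),0,1)[0],key=len)[:,0]
    w=np.array([onplane(c,p,zt)[:2] for p in cn.astype(float)])
    print('disc px',ce[i],s[i],'ctr',(w.min(0)+w.max(0))/2,'size',np.ptp(w,axis=0));return w
E
python3 - <<'E'
from dome import *
f=cv2.imread('pics/w1.png');s=ctrl.observe();c=cam('wrist',s)
dome(f,c,(.6395,.085,.083))
disc(f,c,(.426,.041,.016),.016,R=45)
gr=f.max(2)
m=(gr<45).astype(np.uint8);m[150:]=0;m[:55]=0;m[:,:290]=0;m[:,370:]=0
k,l,st,ce=cv2.connectedComponentsWithStats(m);i=1+np.argmax(st[1:,4]);cn=np.argwhere(l==i)[:,::-1].astype(float)
w=np.array([onplane(c,p,.086)[:2] for p in cn]);print('knob',st[i],w.min(0),w.max(0))
E
```

```text
brass ctr [0.64239253 0.08411446] size [0.02907418 0.03114523] fit [0.64250921 0.0839536 ] 0.015001082981085184
 bolt [306.  235.3] 64 [0.629  0.1052] 0.0252
 bolt [345.4 236.2] 64 [0.6551 0.1055] 0.025
 bolt [286.9 267.4] 61 [0.6164 0.082 ] 0.0262
 bolt [363.6 268.1] 60 [0.6687 0.0833] 0.0262
 bolt [306.4 297.9] 56 [0.6301 0.0598] 0.0272
 bolt [343.7 298.3] 53 [0.6562 0.0604] 0.0273
bolts 6 [0.64253277 0.08270651] 0.026142138666522638 mean [0.64259016 0.08269734]
disc px [ 81.29459344 275.84461473] [  51  250   60   53 2349] ctr [0.43423727 0.04558664] size [0.05112394 0.0482716 ]
knob [307  68  28  37 201] [0.62839742 0.18609663] [0.64320594 0.20517712]
```

>>> {"fn": "arm_command", "kwargs": {
  "commands": [
    {"translation":[-0.007,-0.0353,0],"turn":0,"hand":-0.3},
    {"translation":[-0.007,-0.0353,0],"turn":0,"hand":-0.3},
    {"translation":[-0.007,-0.0353,0],"turn":0,"hand":-0.3},
    {"translation":[-0.007,-0.0353,0.01],"turn":0,"hand":-0.3},
    {"translation":[-0.007,-0.0353,0.02],"turn":0,"hand":-0.3},
    {"translation":[-0.007,-0.0353,0.02],"turn":0,"hand":-0.3},
    {"translation":[0,0,0.02],"turn":0,"hand":-0.3},
    {"translation":[0,0,0],"turn":0,"hand":-0.3},
    {"translation":[0,0,0],"turn":0,"hand":-0.3},
    {"translation":[0,0,0],"turn":0,"hand":-0.3}
  ]
}}

```text
clock: 3.78
tool_pos: [0.4326, 0.0426, 0.0707]
eef_rot: [0.001, 0.695, 0.719, 0.001]
ft_force: [-0.4, 0.7, 0.3]
finger_gap: 0.0604
grip_force: 0.0
```

```bash
python3 - <<'E'
from dome import *
s=ctrl.observe();c=cam('wrist',s)
f=ctrl.grab_frame('wrist');cv2.imwrite("pics/w2.png",f)
print(s['tool_pos'],tool()[1].round(4),s['finger_gap'],s['joints'].round(2))
disc(f,c,(.430,.042,.016),.016,R=75)
E
```

```text
[0.43258993 0.04263235 0.0706674 ] [[-3.360e-02  9.994e-01  3.200e-03]
 [ 9.994e-01  3.360e-02  6.000e-04]
 [ 5.000e-04  3.300e-03 -1.000e+00]] 0.06044744946175031 [-0.34  0.54  0.16  2.38 -0.36  0.23  0.18]
disc px [255.72343523 316.14556041] [243 286  24  51 687] ctr [0.38770205 0.00530512] size [0.01601183 0.03769912]
```

View pics/w2.png

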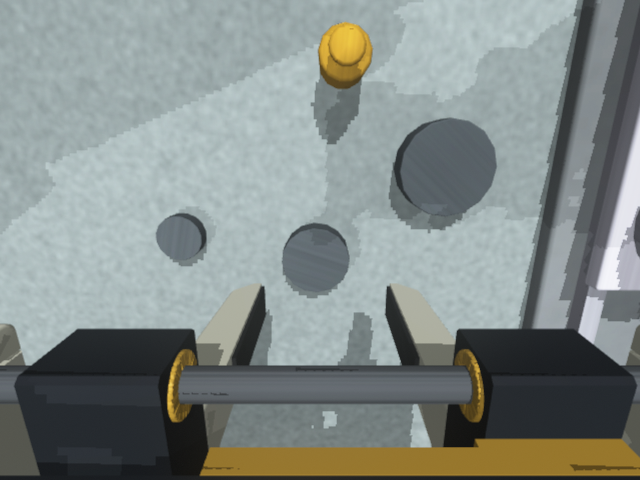

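The middle plate's top face is centred near (315,260), between the fingers; the brass weight is above it at (346,50) and the large disc at (445,167).

```bash
cat >> dome.py <<'E'
def plate(f,c,seed,z,tol=14):
    m=np.zeros((482,642),np.uint8)
    cv2.floodFill(cv2.medianBlur(f,5),m,seed,0,(tol,)*3,(tol,)*3,4|(255<<8)|cv2.FLOODFILL_MASK_ONLY|cv2.FLOODFILL_FIXED_RANGE)
    m=m[1:-1,1:-1];cn=cv2.convexHull(max(cv2.findContours(m,0,1)[0],key=len))[:,0].astype(float)
    w=np.array([onplane(c,p,z)[:2] for p in cn])
    A=np.c_[2*w,np.ones(len(w))];q=np.linalg.lstsq(A,(w**2).sum(1),rcond=None)[0]
    print('plate px',cn.min(0),cn.max(0),'box ctr',(w.min(0)+w.max(0))/2,'size',np.ptp(w,axis=0),'fit',q[:2],np.sqrt(q[2]+q[:2]@q[:2]));return q[:2]
E
python3 - <<'E'
from dome import *
s=ctrl.observe();c=cam('wrist',s);f=cv2.imread('pics/w2.png')
print(f[262,315],f[228,315],f[232,295],f[240,340])
p,r=tool()
for t in(10,16,24):
    q=plate(f,c,(315,262),.016,t); print(r.T@(np.r_[q,.0]-p))
E
```

```text
[111 105  95] [91 87 78] [71 68 62] [106 100  91]
plate px [283. 229.] [348. 291.] box ctr [0.42803441 0.04284683] size [0.04191334 0.04242065] fit [0.42769388 0.04304273] 0.021552440012067374
[ 0.00055467 -0.00506905  0.07067798]
plate px [283. 229.] [348. 292.] box ctr [0.42803335 0.04256033] size [0.04191545 0.04320209] fit [0.42755376 0.04298572] 0.021836795960736115
[ 0.00050239 -0.005211    0.07067749]
plate px [283. 228.] [348. 297.] box ctr [0.42808713 0.04096895] size [0.042023   0.04747272] fit [0.42728197 0.04172795] 0.022906476485715383
[-0.00074554 -0.00552486  0.0706758 ]
```

>>> {"fn": "arm_command", "kwargs": {
  "commands": [
    {"translation":[0,-0.005,0.01],"turn":0,"hand":-0.3},
    {"translation":[0,0,0.02],"turn":0,"hand":-0.3},
    {"translation":[0,0,0.02],"turn":0,"hand":-0.3},
    {"translation":[0,0,0.012],"turn":0,"hand":-0.3},
    {"translation":[0,0,0.004],"turn":0,"hand":-0.3},
    {"translation":[0,0,0],"turn":0,"hand":-0.3},
    {"translation":[0,0,0],"turn":0,"hand":-0.3}
  ],
  "force": 15
}}

```text
clock: 4.42
tool_pos: [0.4265, 0.0443, 0.0196]
eef_rot: [-0.002, 0.695, 0.719, 0.001]
ft_force: [-0.1, -0.2, 1.4]
finger_gap: 0.0607
grip_force: 0.0
```

>>> {"fn": "arm_command", "kwargs": {
  "commands": [
    {"translation":[0,0,0],"turn":0,"hand":-0.3},
    {"translation":[0,0,0.012],"turn":0,"hand":-0.3},
    {"translation":[0,0,0],"turn":0,"hand":-0.3}
  ]
}}

```text
clock: 4.67
tool_pos: [0.4277, 0.044, 0.0094]
eef_rot: [-0.004, 0.689, 0.724, -0.001]
ft_force: [0.7, 0.3, 0.0]
finger_gap: 0.0604
grip_force: 0.0
```

```bash
python3 - <<'E'
from h import *
s=ctrl.observe();print(s['joints'].round(3),s['tool_pos'],tool()[1].round(4))
E
```

```text
[-0.324  0.68   0.137  2.417 -1.036  0.107  0.866] [0.42767509 0.04403369 0.00944975] [[-0.0492  0.9988 -0.0067]
 [ 0.9988  0.0492  0.0043]
 [ 0.0046 -0.0065 -1.    ]]
```

>>> {"fn": "arm_command", "kwargs": {
  "commands": [
    {"translation":[0,0,0],"turn":0,"hand":1},
    {"translation":[0,0,0],"turn":0,"hand":1},
    {"translation":[0,0,0],"turn":0,"hand":1},
    {"translation":[0,0,0],"turn":0,"hand":1}
  ]
}}

```text
clock: 5.0
tool_pos: [0.4271, 0.0441, 0.0099]
eef_rot: [-0.004, 0.696, 0.718, -0.0]
ft_force: [0.2, 0.4, 3.4]
finger_gap: 0.0423
grip_force: 15.0
```

>>> {"fn": "arm_command", "kwargs": {
  "commands": [
    {"translation":[0,0.006,0],"turn":0,"hand":1},
    {"translation":[0,0.01,0],"turn":0,"hand":1},
    {"translation":[0,0.01,0],"turn":0,"hand":1},
    {"translation":[0,0.01,0],"turn":0,"hand":1},
    {"translation":[0,0.008,0],"turn":0,"hand":1},
    {"translation":[0,0,0],"turn":0,"hand":1},
    {"translation":[0,0,0],"turn":0,"hand":1}
  ]
}}

```text
clock: 5.58
tool_pos: [0.4696, 0.0458, 0.0098]
eef_rot: [-0.005, 0.696, 0.718, -0.001]
ft_force: [-4.6, 1.0, 10.9]
finger_gap: 0.0423
grip_force: 15.0
```

```bash
python3 - <<'E'
from h import *
s=ctrl.observe();print(s['joints'].round(3),s['tool_pos'],tool()[1].round(4))
E
```

```text
[-0.409  0.708  0.292  2.328 -0.975  0.237  0.81 ] [0.4696315  0.04579057 0.00975596] [[-0.0311  0.9995 -0.0088]
 [ 0.9995  0.0312  0.0059]
 [ 0.0062 -0.0086 -0.9999]]
```

>>> {"fn": "arm_command", "kwargs": {
  "commands": [
    {"translation":[0,0,0],"turn":0,"hand":-0.3},
    {"translation":[0,0,-0.01],"turn":0,"hand":-0.3},
    {"translation":[0,0,-0.02],"turn":0,"hand":-0.3},
    {"translation":[0,0,-0.02],"turn":0,"hand":-0.3},
    {"translation":[0,0,0],"turn":0,"hand":-0.3},
    {"translation":[0,0,0],"turn":0,"hand":-0.3}
  ]
}}

```text
clock: 6.08
tool_pos: [0.472, 0.0455, 0.0599]
eef_rot: [-0.003, 0.696, 0.718, 0.0]
ft_force: [-0.1, -0.3, 0.4]
finger_gap: 0.0602
grip_force: 0.0
```

```bash
python3 - <<'E'
from dome import *
s=ctrl.observe();c=cam('wrist',s)
f=ctrl.grab_frame('wrist');cv2.imwrite("pics/w3.png",f)
p,r=tool();print(p,r.round(4),s['joints'].round(3))
g=proj(c,(.4696,.0445,.016)).astype(int);print(g,f[g[1],g[0]])
for t in(10,16):
    q=plate(f,c,tuple(int(v) for v in g),.016,t); print(r.T@(np.r_[q,.0]-p))
E
```

```text
[0.47158102 0.04555852 0.05928791] [[-0.0328  0.9994 -0.006 ]
 [ 0.9994  0.0328  0.0049]
 [ 0.0051 -0.0058 -1.    ]] [-0.537  0.637  0.483  2.312 -0.862  0.38   0.72 ]
[319 269] [115 108  97]
plate px [288. 237.] [356. 300.] box ctr [0.47131836 0.04432204] size [0.04197776 0.04145612] fit [0.47081448 0.04470776] 0.02137526308958043
[-0.00112797 -0.00044867  0.05928654]
plate px [287. 236.] [356. 301.] box ctr [0.47105986 0.04438063] size [0.04264502 0.04291648] fit [0.47096007 0.04482067] 0.021671316240198003
[-0.0010199  -0.00029945  0.05928622]
```

>>> {"fn": "arm_command", "kwargs": {
  "commands": [
    {"translation":[-0.001,-0.0003,0.01],"turn":0,"hand":-0.3},
    {"translation":[0,0,0.02],"turn":0,"hand":-0.3},
    {"translation":[0,0,0.018],"turn":0,"hand":-0.3},
    {"translation":[0,0,0.004],"turn":0,"hand":-0.3},
    {"translation":[0,0,0],"turn":0,"hand":-0.3},
    {"translation":[0,0,0],"turn":0,"hand":-0.3},
    {"translation":[0,0,0],"turn":0,"hand":-0.3}
  ]
}}

```text
clock: 6.72
tool_pos: [0.4709, 0.0442, 0.0077]
eef_rot: [-0.004, 0.695, 0.719, -0.001]
ft_force: [-0.2, -0.4, 0.4]
finger_gap: 0.0605
grip_force: 0.0
```

```bash
python3 - <<'E'
from h import *
s=ctrl.observe();print(s['joints'].round(3),s['tool_pos'],tool()[1].round(4))
E
```

```text
[-0.399  0.711  0.281  2.327 -0.974  0.227  0.811] [0.47086696 0.04418757 0.00765214] [[-0.0326  0.9994 -0.0067]
 [ 0.9995  0.0326  0.0047]
 [ 0.0049 -0.0066 -1.    ]]
```

>>> {"fn": "arm_command", "kwargs": {
  "commands": [
    {"translation":[0,0,0.003],"turn":0,"hand":-0.3},
    {"translation":[0,0,0],"turn":0,"hand":-0.3},
    {"translation":[0,0,0],"turn":0,"hand":1},
    {"translation":[0,0,0],"turn":0,"hand":1},
    {"translation":[0,0,0],"turn":0,"hand":1},
    {"translation":[0,0,0],"turn":0,"hand":1},
    {"translation":[0,0,0],"turn":0,"hand":1}
  ]
}}

```text
clock: 7.3
tool_pos: [0.4707, 0.0445, 0.0044]
eef_rot: [-0.004, 0.695, 0.719, -0.001]
ft_force: [-0.6, 0.2, 4.0]
finger_gap: 0.0428
grip_force: 15.0
```

```bash
python3 - <<'E'
from dome import *
s=ctrl.observe();c=cam('wrist',s)
f=ctrl.grab_frame('wrist');cv2.imwrite("pics/w4.png",f)
p,r=tool();print(p,r.round(4),s['joints'].round(3),s['finger_gap'],s['ft_force'])
g=proj(c,(p[0],p[1],.016)).astype(int);print(g,f[g[1],g[0]])
for t in(10,16):
    q=plate(f,c,(int(g[0]),int(g[1])-8),.016,t); print(r.T@(np.r_[q,.0]-p))
E
```

```text
[0.4706488  0.04453863 0.00438164] [[-0.0333  0.9994 -0.007 ]
 [ 0.9994  0.0333  0.0049]
 [ 0.0051 -0.0068 -1.    ]] [-0.389  0.715  0.265  2.327 -0.977  0.216  0.814] 0.042784475492861934 [-0.57927476  0.24691789  4.01700918]
[321 308] [104  98  89]
plate px [281. 266.] [369. 327.] box ctr [0.47219843 0.05071489] size [0.04147901 0.03075078] fit [0.47181571 0.04482104] 0.021420558606057048
[0.00022083 0.00120544 0.00437474]
plate px [281. 265.] [369. 347.] box ctr [0.47219843 0.04538086] size [0.04147901 0.04221744] fit [0.47209541 0.0451347 ] 0.021344870669921752
[0.00052499 0.00149543 0.00437434]
```

View pics/w4.png

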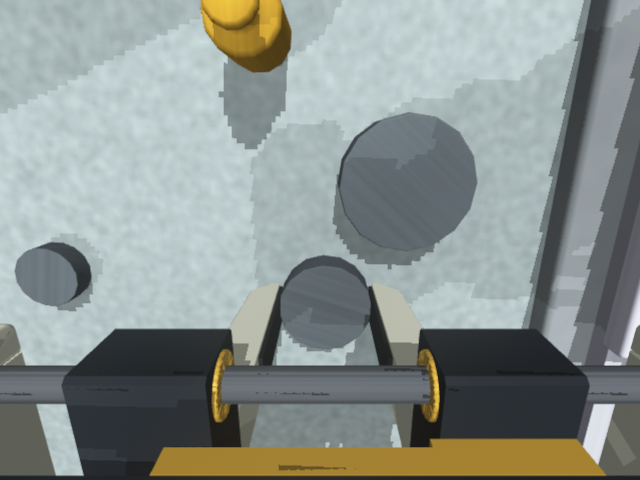

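>>> {"fn": "arm_command", "kwargs": {
  "commands": [
    {"translation":[0,0,-0.01],"turn":0,"hand":1},
    {"translation":[0,0,-0.03],"turn":0,"hand":1},
    {"translation":[0,0,-0.035],"turn":0,"hand":1},
    {"translation":[0,0,-0.03],"turn":0,"hand":1},
    {"translation":[0,0.01,-0.015],"turn":0,"hand":1},
    {"translation":[-0.001,0.03,0],"turn":0,"hand":1},
    {"translation":[-0.002,0.035,0],"turn":0,"hand":1},
    {"translation":[-0.002,0.035,0],"turn":0,"hand":1},
    {"translation":[-0.002,0.035,0],"turn":0,"hand":1},
    {"translation":[0,0.02,0],"turn":0,"hand":1},
    {"translation":[0,0.005,0],"turn":0,"hand":1},
    {"translation":[0,0,0],"turn":0,"hand":1}
  ]
}}

```text
clock: 8.35
tool_pos: [0.6423, 0.0424, 0.1223]
eef_rot: [-0.004, 0.695, 0.719, -0.001]
ft_force: [-0.5, 0.1, -1.2]
finger_gap: 0.0425
grip_force: 15.0
```

>>> {"fn": "arm_command", "kwargs": {
  "commands": [
    {"translation":[0,0,0.01],"turn":0,"hand":1},
    {"translation":[0,0,0],"turn":0,"hand":1},
    {"translation":[0,0,0],"turn":0,"hand":1},
    {"translation":[0,0,0],"turn":0,"hand":1}
  ]
}}

```text
clock: 8.68
tool_pos: [0.6406, 0.0426, 0.113]
eef_rot: [-0.005, 0.695, 0.719, -0.001]
ft_force: [0.2, -0.1, -2.0]
finger_gap: 0.0427
grip_force: 15.0
```

```bash
python3 - <<'E'
from dome import *
s=ctrl.observe();c=cam('wrist',s)
f=ctrl.grab_frame('wrist');cv2.imwrite("pics/w5.png",f)
p,r=tool();print(p,r.round(4),s['finger_gap'],s['ft_force'])
dome(f,c,(.6425,.0832,.083))
zt=p[2]-.0044+.016
g=proj(c,(p[0],p[1],zt)).astype(int);print(g,f[g[1],g[0]])
for t in(10,16):
    q=plate(f,c,(int(g[0]),int(g[1])-8),zt,t); print(r.T@(np.r_[q,.0]-p))
E
```

```text
[0.64097194 0.04257421 0.11317823] [[-0.033   0.9994 -0.0073]
 [ 0.9994  0.033   0.0049]
 [ 0.0052 -0.0072 -1.    ]] 0.04268436102554114 [ 0.22202848 -0.13146588 -2.04678979]
brass ctr [0.64179955 0.08327446] size [0.02916579 0.02952824] fit [0.6416253  0.08326315] 0.014476020865364462
 bolt [304.5 164.3] 83 [0.6282 0.1051] 0.0257
 bolt [351.3 165.1] 88 [0.6543 0.1056] 0.0256
 bolt [281.8 204.2] 85 [0.6156 0.0822] 0.026
 bolt [372.7 205.3] 82 [0.6677 0.0834] 0.0261
 bolt [304.6 242.5] 81 [0.6291 0.0598] 0.0266
 bolt [348.9 242.8] 72 [0.6552 0.0606] 0.0265
bolts 6 [0.64163596 0.0827603 ] 0.0260636823535487 mean [0.64168633 0.08279805]
[322 309] [93 87 79]
plate px [281. 265.] [369. 326.] box ctr [0.64212694 0.04955075] size [0.0414301  0.03017568] fit [0.64192996 0.04339108] 0.021331898718179455
[0.0001981  0.00179466 0.11317083]
plate px [281. 265.] [371. 354.] box ctr [0.64215645 0.04129908] size [0.04149048 0.04677727] fit [0.63993127 0.04122177] 0.023271253347073365
[-0.0019041  -0.0002745   0.11317475]
```

View pics/w5.png

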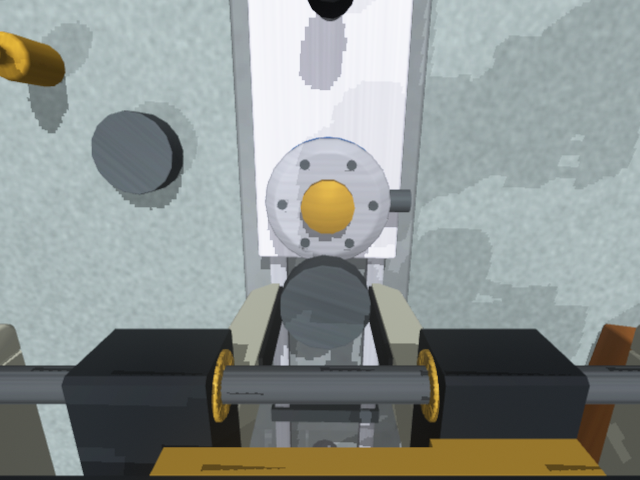

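>>> {"fn": "arm_command", "kwargs": {
  "commands": [
    {"translation":[0.01,0.001,0],"turn":0,"hand":1},
    {"translation":[0.015,0,0],"turn":0,"hand":1},
    {"translation":[0.01,0,0],"turn":0,"hand":1},
    {"translation":[0.0048,0,0.006],"turn":0,"hand":1},
    {"translation":[0,0,0.008],"turn":0,"hand":1},
    {"translation":[0,0,0.004],"turn":0,"hand":1},
    {"translation":[0,0,0],"turn":0,"hand":1},
    {"translation":[0,0,0],"turn":0,"hand":1},
    {"translation":[0,0,0],"turn":0,"hand":1},
    {"translation":[0,0,0],"turn":0,"hand":1}
  ]
}}

```text
clock: 9.57
tool_pos: [0.6414, 0.0818, 0.0955]
eef_rot: [-0.004, 0.696, 0.718, -0.001]
ft_force: [-0.2, 0.5, -1.9]
finger_gap: 0.0426
grip_force: 15.0
```

```bash
python3 - <<'E'
from dome import *
s=ctrl.observe();c=cam('wrist',s)
p,r=tool();print(p,r.round(4),s['finger_gap'],s['ft_force'],s['qvel'].round(4))
zt=p[2]-.0044+.016
f=ctrl.grab_frame('wrist');cv2.imwrite("pics/w6.png",f)
g=proj(c,(p[0],p[1],zt)).astype(int)
q=plate(f,c,(int(g[0]),int(g[1])-8),zt,10); print(r.T@(np.r_[q,.0]-p))
gr=cv2.cvtColor(f,cv2.COLOR_BGR2GRAY);bl=cv2.morphologyEx(gr,cv2.MORPH_BLACKHAT,np.ones((15,15)))
k,l,st,ce=cv2.connectedComponentsWithStats((bl>35).astype(np.uint8))
for j in range(1,k):
    w=onplane(c,ce[j],.074)[:2];d=np.hypot(*(w-[.6416,.0828]))
    if .02<d<.034 and st[j,4]>25: print(ce[j].round(1),st[j,4],w.round(4),d.round(4))
E
```

```text
[0.6414034  0.08176347 0.09545777] [[-0.0323  0.9995 -0.0065]
 [ 0.9995  0.0323  0.0045]
 [ 0.0047 -0.0064 -1.    ]] 0.042588187745381124 [-0.18337725  0.45783018 -1.85636668] [-0.0023 -0.0039 -0.0012 -0.0016 -0.0001 -0.0003  0.0034]
plate px [280. 265.] [374. 348.] box ctr [0.64328001 0.08251686] size [0.04318181 0.0424301 ] fit [0.64482261 0.07908925] 0.02519727889094006
[-0.00323209  0.00394137  0.09542037]
[299.5 241.1] 97 [0.6282 0.1049] 0.0259
[347.9 241.6] 94 [0.6543 0.1055] 0.026
[276.6 279.2] 84 [0.6157 0.0824] 0.0259
```

>>> {"fn": "arm_command", "kwargs": {
  "commands": [
    {"translation":[0.0006,-0.0009,0.004],"turn":0,"hand":1},
    {"translation":[0,0,0],"turn":0,"hand":1},
    {"translation":[0,0,0],"turn":0,"hand":1},
    {"translation":[0,0,0],"turn":0,"hand":1},
    {"translation":[0,0,0],"turn":0,"hand":1}
  ]
}}

```text
clock: 10.03
tool_pos: [0.6403, 0.083, 0.0913]
eef_rot: [-0.004, 0.695, 0.719, -0.001]
ft_force: [-1.1, -0.2, -1.8]
finger_gap: 0.0427
grip_force: 15.0
```

```bash
cat > chk.py <<'E'
from dome import *
import sys
s=ctrl.observe();c=cam('wrist',s)
p,r=tool();print(p,s['finger_gap'],s['ft_force'],s['clock'])
f=ctrl.grab_frame('wrist');cv2.imwrite("pics/%s.png"%sys.argv[1],f)
gr=cv2.cvtColor(f,cv2.COLOR_BGR2GRAY);bl=cv2.morphologyEx(gr,cv2.MORPH_BLACKHAT,np.ones((15,15)))
k,l,st,ce=cv2.connectedComponentsWithStats((bl>35).astype(np.uint8))
ref=np.array([(.6282,.1051),(.6543,.1056),(.6156,.0822),(.6677,.0834)]);D=[]
for j in range(1,k):
    w=onplane(c,ce[j],.074)[:2];d=np.hypot(*(ref-w).T);i=d.argmin()
    if d[i]<.004 and st[j,4]>45: D.append(w-ref[i])
D=np.array(D);sh=np.median(D,axis=0);print(D.round(4).tolist())
dm=np.array([.64165,.0828])+sh;pl=(p+r@[.0003,.0013,0])[:2]
print('dome',dm,'plate(by tool)',pl,'needed tool shift',(r.T@np.r_[dm-pl,0]).round(4))
E
python3 chk.py w7
```

```text
[0.64028315 0.08301861 0.09128272] 0.04273039558944472 [-1.06906967 -0.21422275 -1.75353021] 10.0333
[[-0.0001, -0.0002], [-0.0001, -0.0001]]
dome [0.64156834 0.08262795] plate(by tool) [0.64157242 0.08336171] needed tool shift [-0.0007 -0.     -0.    ]
```

>>> {"fn": "arm_command", "kwargs": {
  "commands": [
    {"translation":[-0.0006,0,0.0006],"turn":0,"hand":1},
    {"translation":[0,0,0],"turn":0,"hand":1},
    {"translation":[0,0,0],"turn":0,"hand":1},
    {"translation":[0,0,0],"turn":0,"hand":1},
    {"translation":[0,0,0],"turn":0,"hand":1}
  ]
}}

```text
clock: 10.5
tool_pos: [0.6402, 0.0824, 0.0906]
eef_rot: [-0.004, 0.695, 0.719, -0.001]
ft_force: [0.4, -1.2, -0.8]
finger_gap: 0.0428
grip_force: 15.0
```

```bash
python3 chk.py w8
```

```text
[0.64024047 0.08244414 0.09063544] 0.042818558883393754 [ 0.43118855 -1.15465183 -0.75693593] 10.5
[[-0.0001, -0.0003], [-0.0, -0.0001]]
dome [0.64158117 0.08264096] plate(by tool) [0.64152977 0.08278714] needed tool shift [-0.0001  0.     -0.    ]
```

>>> {"fn": "arm_command", "kwargs": {
  "commands": [
    {"translation":[0,0,0.0003],"turn":0,"hand":1},
    {"translation":[0,0,0],"turn":0,"hand":1},
    {"translation":[0,0,0],"turn":0,"hand":1}
  ],
  "force": 5
}}

```text
clock: 10.8
tool_pos: [0.6403, 0.0825, 0.0904]
eef_rot: [-0.004, 0.695, 0.719, -0.001]
ft_force: [-0.3, 0.9, 0.3]
finger_gap: 0.0432
grip_force: 5.0
```

>>> {"fn": "arm_command", "kwargs": {
  "commands": [
    {"translation":[0,0,0],"turn":0,"hand":0.06},
    {"translation":[0,0,0],"turn":0,"hand":0.04},
    {"translation":[0,0,0],"turn":0,"hand":0.02},
    {"translation":[0,0,0],"turn":0,"hand":-0.02},
    {"translation":[0,0,0],"turn":0,"hand":-0.06},
    {"translation":[0,0,0],"turn":0,"hand":-0.12},
    {"translation":[0,0,0],"turn":0,"hand":-0.2},
    {"translation":[0,0,0],"turn":0,"hand":-0.3},
    {"translation":[0,0,0],"turn":0,"hand":-0.3},
    {"translation":[0,0,0],"turn":0,"hand":-0.3}
  ]
}}

```text
clock: 11.63
tool_pos: [0.6402, 0.0824, 0.0903]
eef_rot: [-0.004, 0.695, 0.719, -0.001]
ft_force: [0.0, -0.2, -0.0]
finger_gap: 0.0606
grip_force: 0.0
```

```bash
python3 chk.py w9; python3 -c "
import cv2
f=cv2.imread('pics/w9.png')[210:380,220:430];cv2.imwrite('pics/w9c.png',cv2.resize(f,None,fx=3,fy=3,interpolation=cv2.INTER_CUBIC))"
```

```text
[0.64024555 0.0824066  0.09031662] 0.06061127815298823 [ 0.01297759 -0.17684853 -0.03236508] 11.6333
[[-0.0, -0.0003], [0.0, -0.0002], [-0.0002, -0.0002], [0.0001, -0.0002]]
dome [0.64164447 0.0826028 ] plate(by tool) [0.64153488 0.08274951] needed tool shift [-0.0002  0.0001 -0.    ]
```

View pics/w9c.png

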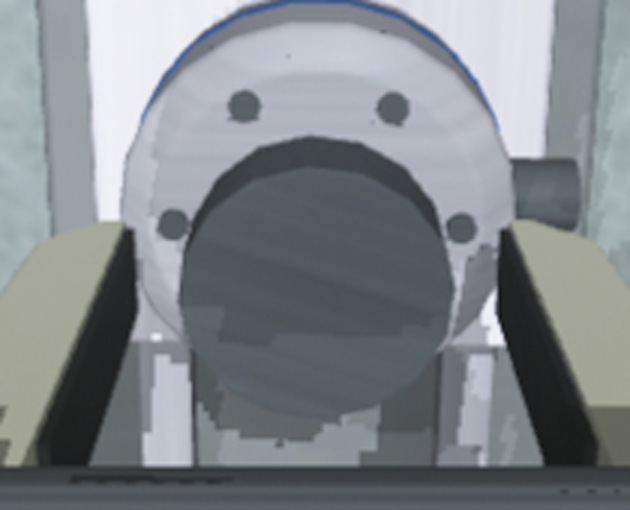

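The plate lies level and concentric with the drum (centre near (318,306) in the full frame), so it is balanced. Next is the table knob.

>>> {"fn": "arm_command", "kwargs": {
  "commands": [
    {"translation":[0,0,-0.005],"turn":0,"hand":-0.3},
    {"translation":[0,0,-0.01],"turn":0,"hand":-0.3},
    {"translation":[0,0,-0.02],"turn":0,"hand":-0.3},
    {"translation":[0.01,0,-0.01],"turn":0,"hand":-0.3},
    {"translation":[0.03,0.001,0],"turn":0,"hand":-0.3},
    {"translation":[0.035,0,0],"turn":0,"hand":-0.3},
    {"translation":[0.025,0,0],"turn":0,"hand":-0.3},
    {"translation":[0.01,0,0],"turn":0,"hand":-0.3},
    {"translation":[0,0,0],"turn":0,"hand":-0.3},
    {"translation":[0,0,0],"turn":0,"hand":-0.3},
    {"translation":[0,0,0],"turn":0,"hand":-0.3}
  ],
  "force": 20
}}

```text
clock: 12.6
tool_pos: [0.6381, 0.1902, 0.1363]
eef_rot: [-0.004, 0.696, 0.718, -0.001]
ft_force: [0.4, -0.7, 0.2]
finger_gap: 0.0606
grip_force: 0.0
```

```bash
python3 - <<'E'
from dome import *
s=ctrl.observe();c=cam('wrist',s)
p,r=tool();print(p,r.round(4),s['joints'].round(2))
f=ctrl.grab_frame('wrist');cv2.imwrite("pics/w10.png",f)
g=proj(c,(.6387,.1928,.086)).astype(int);print(g)
m=np.zeros(f.shape[:2],np.uint8);m[g[1]-60:g[1]+70,g[0]-45:g[0]+45]=f[g[1]-60:g[1]+70,g[0]-45:g[0]+45].max(2)<60
k,l,st,ce=cv2.connectedComponentsWithStats(m);i=1+np.argmax(st[1:,4]);a=st[i]
print(a,[onplane(c,q,.086).round(4) for q in((a[0],a[1]+a[3]/2),(a[0]+a[2],a[1]+a[3]/2),(ce[i][0],a[1]+a[3]))])
E
```

```text
[0.63808884 0.19017111 0.13632323] [[-0.0312  0.9995 -0.0064]
 [ 0.9995  0.0312  0.0037]
 [ 0.0039 -0.0063 -1.    ]] [-0.82  0.74  0.74  1.84 -0.66  0.84  0.29]
[324 260]
[307 232  37  22 304] [array([0.6276, 0.2037, 0.086 ]), array([0.6506, 0.2045, 0.086 ]), array([0.6393, 0.1969, 0.086 ])]
```

>>> {"fn": "arm_command", "kwargs": {
  "commands": [
    {"translation":[0.002,0,0.015],"turn":0,"hand":-0.3},
    {"translation":[0,0,0.025],"turn":0,"hand":-0.3},
    {"translation":[0,0,0.022],"turn":0,"hand":-0.3},
    {"translation":[0,0,0.01],"turn":0,"hand":-0.3},
    {"translation":[0,0,0],"turn":0,"hand":-0.3},
    {"translation":[0,0,0],"turn":0,"hand":-0.3}
  ]
}}

```text
clock: 13.15
tool_pos: [0.6374, 0.1934, 0.0635]
eef_rot: [-0.004, 0.696, 0.718, -0.001]
ft_force: [0.6, -0.2, -0.3]
finger_gap: 0.0605
grip_force: 0.0
```

>>> {"fn": "arm_command", "kwargs": {
  "commands": [
    {"translation":[0,0,0],"turn":0,"hand":0.3},
    {"translation":[0,0,0],"turn":0,"hand":0.35},
    {"translation":[0,0,0],"turn":0,"hand":0.4},
    {"translation":[0,0,0],"turn":0,"hand":0.44},
    {"translation":[0,0,0],"turn":0,"hand":0.48},
    {"translation":[0,0,0],"turn":0,"hand":1},
    {"translation":[0,0,0],"turn":0,"hand":1},
    {"translation":[0,0,0],"turn":0,"hand":1}
  ],
  "force": 12
}}

```text
clock: 13.82
tool_pos: [0.6377, 0.1947, 0.0642]
eef_rot: [-0.004, 0.695, 0.719, -0.0]
ft_force: [1.7, 0.4, 2.3]
finger_gap: 0.0258
grip_force: 12.0
```

```bash
python3 - <<'E'
from dome import *
s=ctrl.observe();c=cam('wrist',s)
p,r=tool();print(p,r.round(4),s['joints'].round(2),s['ft_force'])
E
```

```text
[0.63774589 0.19470016 0.06420299] [[-0.0333  0.9994 -0.0061]
 [ 0.9994  0.0333  0.0049]
 [ 0.0051 -0.006  -1.    ]] [-0.77  0.82  0.65  1.87 -0.75  0.72  0.36] [1.6747515  0.43022542 2.32944566]
```

>>> {"fn": "arm_command", "kwargs": {
  "commands": [
    {"translation":[-0.001,0,0],"turn":0,"hand":1},
    {"translation":[-0.002,0,0],"turn":0,"hand":1},
    {"translation":[-0.003,-0.0001,0],"turn":0,"hand":1},
    {"translation":[-0.004,0,0],"turn":0,"hand":1},
    {"translation":[-0.005,0,0],"turn":0,"hand":1},
    {"translation":[-0.005,-0.0001,0],"turn":0,"hand":1},
    {"translation":[-0.005,0,-0.0002],"turn":0,"hand":1},
    {"translation":[-0.005,-0.0001,0],"turn":0,"hand":1},
    {"translation":[-0.005,0,0],"turn":0,"hand":1},
    {"translation":[-0.005,-0.0001,0],"turn":0,"hand":1},
    {"translation":[-0.005,0,0],"turn":0,"hand":1},
    {"translation":[-0.005,-0.0001,0],"turn":0,"hand":1}
  ]
}}

```text
clock: 14.82
tool_pos: [0.6389, 0.1441, 0.0642]
eef_rot: [-0.004, 0.695, 0.719, -0.0]
ft_force: [1.2, 2.9, 5.6]
finger_gap: 0.0256
grip_force: 12.0
```

>>> {"fn": "arm_command", "kwargs": {
  "commands": [
    {"translation":[-0.005,0,0],"turn":0,"hand":1},
    {"translation":[-0.005,0,0],"turn":0,"hand":1},
    {"translation":[-0.005,-0.0001,0],"turn":0,"hand":1},
    {"translation":[-0.005,0,-0.0002],"turn":0,"hand":1},
    {"translation":[-0.005,-0.0001,0],"turn":0,"hand":1},
    {"translation":[-0.005,0,0],"turn":0,"hand":1},
    {"translation":[-0.005,-0.0001,0],"turn":0,"hand":1},
    {"translation":[-0.005,0,0],"turn":0,"hand":1},
    {"translation":[-0.004,-0.0001,0],"turn":0,"hand":1},
    {"translation":[-0.003,0,0],"turn":0,"hand":1},
    {"translation":[-0.002,0,0],"turn":0,"hand":1},
    {"translation":[-0.001,0,0],"turn":0,"hand":1}
  ]
}}

```text
clock: 15.82
tool_pos: [0.64, 0.0937, 0.0641]
eef_rot: [-0.004, 0.696, 0.719, -0.001]
ft_force: [0.2, 2.1, 7.8]
finger_gap: 0.0256
grip_force: 12.0
```

```bash
python3 - <<'E'
from dome import *
s=ctrl.observe();p,r=tool();print(p,r.round(4),s['ft_force'],s['finger_gap'])
f=ctrl.grab_frame('side');cv2.imwrite("pics/s1.png",f);c=cam('side')
g=proj(c,(.641,-.015,.09)).astype(int);print(g)
x,y=g;cv2.imwrite('pics/s1c.png',cv2.resize(f[y-110:y+90,x-130:x+130],None,fx=3,fy=3))
E
```

```text
[0.63997016 0.09368702 0.06414687] [[-0.0325  0.9995 -0.0065]
 [ 0.9995  0.0326  0.0046]
 [ 0.0048 -0.0063 -1.    ]] [0.2474578  2.1137362  7.82561679] 0.025625880792858748
[252 278]
```

View pics/s1c.png

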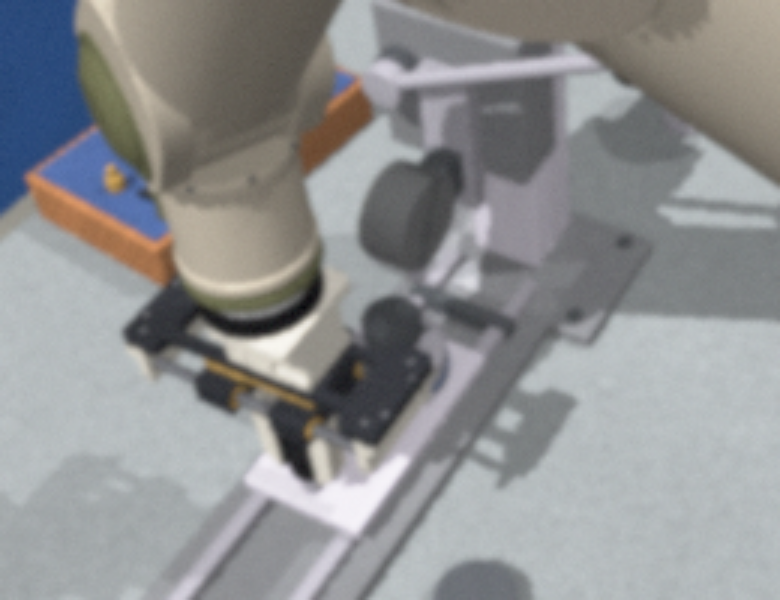

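The dark plate is still on the dome, at crop (390,325), ahead of the gripper. The forearm at the upper right is near the ball knob, so I check the ball numerically before going on.

```bash
python3 - <<'E'
from h import *
f=ctrl.grab_frame('top');a=cv2.imread('pics/top0.png')
print('ball px',f[246:256:3,309:321:3].max(2).tolist(),a[246:256:3,309:321:3].max(2).tolist())
d=(cv2.absdiff(f,a).max(2)>40).astype(np.uint8)
r=slice(232,270);print('changed cols per row near ball');
for y in range(200,300,10): 
    x=np.where(d[y,200:400])[0]+200; print(y,x.min() if len(x) else None,x.max() if len(x) else None,len(x))
c=cam('side');fs=cv2.imread('pics/s1.png');b=proj(c,(.4938,-.1051,.3283)).astype(int);print('side ball',b,fs[b[1]-4:b[1]+5:4,b[0]-4:b[0]+5:4].max(2).tolist())
E
```

```text
ball px [[12, 17, 17, 13], [18, 25, 20, 16], [18, 19, 24, 15], [11, 18, 16, 12]] [[10, 13, 13, 9], [14, 23, 17, 15], [14, 18, 22, 15], [10, 15, 15, 12]]
changed cols per row near ball
200 200 279 33
210 200 280 55
220 205 299 51
230 204 360 73
240 223 236 14
250 285 380 2
260 346 383 3
270 349 388 3
280 None None 0
290 256 273 18
side ball [333 187] [[123, 131, 133], [117, 123, 129], [102, 113, 121]]
```

>>> {"fn": "arm_command", "kwargs": {
  "commands": [
    {"translation":[-0.001,0,-0.0004],"turn":0,"hand":1},
    {"translation":[-0.002,0,-0.0004],"turn":0,"hand":1},
    {"translation":[-0.003,-0.0001,-0.0004],"turn":0,"hand":1},
    {"translation":[-0.004,0,-0.0004],"turn":0,"hand":1},
    {"translation":[-0.004,0,-0.0004],"turn":0,"hand":1},
    {"translation":[-0.004,-0.0001,0],"turn":0,"hand":1},
    {"translation":[-0.004,0,0],"turn":0,"hand":1},
    {"translation":[-0.003,0,0],"turn":0,"hand":1},
    {"translation":[-0.002,0,0],"turn":0,"hand":1},
    {"translation":[-0.002,0,0],"turn":0,"hand":1},
    {"translation":[-0.001,0,0],"turn":0,"hand":1},
    {"translation":[-0.001,0,0],"turn":0,"hand":1}
  ]
}}

```text
clock: 16.92
tool_pos: [0.6406, 0.0634, 0.0643]
eef_rot: [-0.004, 0.695, 0.719, -0.001]
ft_force: [6.4, 2.9, -10.0]
finger_gap: 0.0254
grip_force: 12.0
```

>>> {"fn": "arm_command", "kwargs": {
  "commands": [
    {"translation":[-0.001,0,0],"turn":0,"hand":1},
    {"translation":[-0.001,0,0],"turn":0,"hand":1},
    {"translation":[-0.001,0,0],"turn":0,"hand":1},
    {"translation":[-0.001,0,0],"turn":0,"hand":1}
  ]
}}

```text
clock: 17.25
tool_pos: [0.6407, 0.0596, 0.0644]
eef_rot: [-0.004, 0.695, 0.719, -0.001]
ft_force: [6.1, 2.7, -8.9]
finger_gap: 0.0259
grip_force: 12.0
```

>>> {"fn": "arm_command", "kwargs": {
  "commands": [
    {"translation":[-0.001,0.0003,0.0004],"turn":0,"hand":1},
    {"translation":[-0.001,0.0003,0.0004],"turn":0,"hand":1},
    {"translation":[-0.001,0,0.0002],"turn":0,"hand":1},
    {"translation":[-0.001,0,0],"turn":0,"hand":1},
    {"translation":[0,0,0],"turn":0,"hand":1}
  ]
}}

```text
clock: 17.67
tool_pos: [0.6408, 0.0573, 0.0643]
eef_rot: [-0.006, 0.695, 0.719, -0.0]
ft_force: [1.7, 5.9, -0.9]
finger_gap: 0.0257
grip_force: 12.0
```

>>> {"fn": "arm_command", "kwargs": {
  "commands": [
    {"translation":[-0.001,0,0],"turn":0,"hand":1},
    {"translation":[-0.001,0,0],"turn":0,"hand":1},
    {"translation":[0,0,0],"turn":0,"hand":1}
  ]
}}

```text
clock: 17.92
tool_pos: [0.6408, 0.0572, 0.0643]
eef_rot: [-0.007, 0.694, 0.72, 0.0]
ft_force: [0.3, 11.3, -0.0]
finger_gap: 0.026
grip_force: 12.0
```

>>> {"fn": "arm_command", "kwargs": {
  "commands": [
    {"translation":[0.001,0,0],"turn":0,"hand":1},
    {"translation":[0.001,0,0],"turn":0,"hand":1},
    {"translation":[0,0,0],"turn":0,"hand":-0.3},
    {"translation":[0,0,0],"turn":0,"hand":-0.3},
    {"translation":[0,0,0],"turn":0,"hand":-0.3},
    {"translation":[0,0,0],"turn":0,"hand":-0.3},
    {"translation":[0,0,-0.01],"turn":0,"hand":-0.3},
    {"translation":[0,0,-0.02],"turn":0,"hand":-0.3},
    {"translation":[0,0,-0.02],"turn":0,"hand":-0.3},
    {"translation":[0.005,0,-0.03],"turn":0,"hand":-0.3},
    {"translation":[0.01,0,-0.04],"turn":0,"hand":-0.3},
    {"translation":[0.01,0,-0.04],"turn":0,"hand":-0.3}
  ]
}}

```text
clock: 18.92
tool_pos: [0.641, 0.0789, 0.2266]
eef_rot: [-0.004, 0.696, 0.718, -0.002]
ft_force: [1.2, 1.1, -0.1]
finger_gap: 0.0604
grip_force: 0.0
```

>>> {"fn": "arm_command", "kwargs": {
  "commands": [
    {"translation":[0.005,0,-0.041],"turn":0,"hand":-0.3},
    {"translation":[0,0,-0.041],"turn":0,"hand":-0.3},
    {"translation":[0,0,-0.041],"turn":0,"hand":-0.3},
    {"translation":[0,0,-0.04],"turn":0,"hand":-0.3},
    {"translation":[0,0,-0.03],"turn":0,"hand":-0.3},
    {"translation":[0,0,0],"turn":0,"hand":-0.3},
    {"translation":[0,0,0],"turn":0,"hand":-0.3}
  ]
}}

```text
clock: 19.5
tool_pos: [0.6431, 0.083, 0.42]
eef_rot: [-0.003, 0.696, 0.718, 0.001]
ft_force: [0.4, 0.0, -0.1]
finger_gap: 0.0604
grip_force: 0.0
```

```bash
python3 - <<'E'
from h import *
s=ctrl.observe();p,r=tool();print(p,r.round(4),s['joints'].round(2),s['clock'])
f=ctrl.grab_frame('side');cv2.imwrite("pics/s2.png",f);t=ctrl.grab_frame('top');cv2.imwrite("pics/t2.png",t)
w=ctrl.grab_frame('wrist');cv2.imwrite("pics/w11.png",w)
def crop(f,c,P,h,k):
    x,y=proj(c,P).astype(int);print(x,y);o=f[max(0,y-h):y+h,max(0,x-h):x+h];return cv2.resize(o,(k,k),interpolation=cv2.INTER_CUBIC)
a=crop(f,cam('side'),(.642,-.054,.09),32,390);b=crop(w,cam('wrist'),(.642,-.03,.09),90,390)
cv2.imwrite('pics/c2.png',np.hstack([a,b]))
E
```

```text
[0.64312771 0.08297875 0.4199673 ] [[-0.0324  0.9995 -0.0037]
 [ 0.9995  0.0324  0.0055]
 [ 0.0056 -0.0036 -1.    ]] [-0.79  0.47  0.94  1.55 -0.39  1.32  0.22] 19.5
262 266
323 273
```

View pics/c2.png

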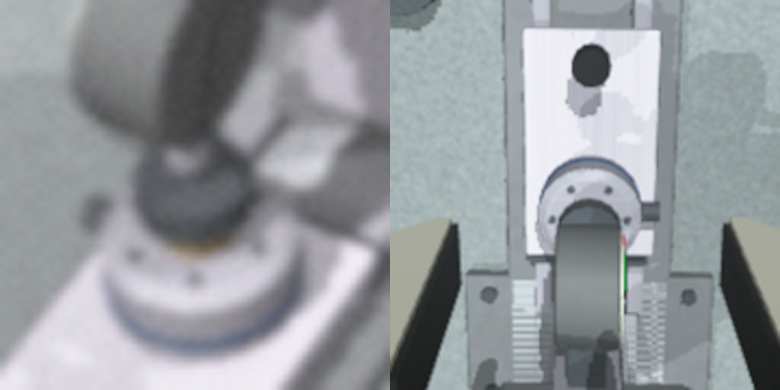

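The plate sits level on the dome under the gauge tip (left crop, dark disc above the brass at about (195,200)), and the table is home. Next is the lever, gripping the ball along the stand's y.

>>> {"fn": "arm_command", "kwargs": {
  "commands": [
    {"translation":[0,0,0],"turn":-7.15,"hand":-0.3},
    {"translation":[0,0,0],"turn":-7.15,"hand":-0.3},
    {"translation":[0,0,0],"turn":-7.15,"hand":-0.3},
    {"translation":[0,0,0],"turn":-7.15,"hand":-0.3},
    {"translation":[0,0,0],"turn":-7.15,"hand":-0.3},
    {"translation":[0,0,0],"turn":-7.15,"hand":-0.3},
    {"translation":[0,0,0],"turn":-7.15,"hand":-0.3},
    {"translation":[0,0,0],"turn":-7.15,"hand":-0.3},
    {"translation":[0,0,0],"turn":-7.15,"hand":-0.3},
    {"translation":[0,0,0],"turn":-7.15,"hand":-0.3},
    {"translation":[0,0,0],"turn":-7.15,"hand":-0.3},
    {"translation":[0,0,0],"turn":-7.15,"hand":-0.3}
  ]
}}

```text
clock: 20.65
tool_pos: [0.6423, 0.0839, 0.416]
eef_rot: [-0.005, 0.017, 1.0, 0.002]
ft_force: [0.4, 0.1, 0.8]
finger_gap: 0.0604
grip_force: 0.0
```

>>> {"fn": "arm_command", "kwargs": {
  "commands": [
    {"translation":[0,0,0],"turn":-3.7,"hand":-0.3},
    {"translation":[0,0,0],"turn":0,"hand":-0.3},
    {"translation":[0,0,0],"turn":0,"hand":-0.3}
  ]
}}

```text
clock: 20.9
tool_pos: [0.6425, 0.0837, 0.4166]
eef_rot: [-0.004, -0.011, 1.0, 0.002]
ft_force: [0.7, -0.6, 0.2]
finger_gap: 0.0606
grip_force: 0.0
```

```bash
python3 - <<'E'
from h import *
s=ctrl.observe();p,r=tool();print(p,r.round(4),s['joints'].round(2),s['clock'])
print(r.T@(np.array([.4938,-.1051,.42])-p))
E
```

```text
[0.6425325  0.08369599 0.41655835] [[-0.9997 -0.0216 -0.009 ]
 [-0.0217  0.9998  0.0043]
 [ 0.0089  0.0045 -1.    ]] [-0.56  0.38  0.52  1.54 -0.2   1.28  1.58] 20.9
[ 0.15281352 -0.18551732 -0.00291161]
```

>>> {"fn": "arm_command", "kwargs": {
  "commands": [
    {"translation":[0.0218,-0.0265,0],"turn":0,"hand":-0.3},
    {"translation":[0.0218,-0.0265,0],"turn":0,"hand":-0.3},
    {"translation":[0.0218,-0.0265,0],"turn":0,"hand":-0.3},
    {"translation":[0.0218,-0.0265,0],"turn":0,"hand":-0.3},
    {"translation":[0.0218,-0.0265,0],"turn":0,"hand":-0.3},
    {"translation":[0.0218,-0.0265,0],"turn":0,"hand":-0.3},
    {"translation":[0.0218,-0.0265,0],"turn":0,"hand":-0.3},
    {"translation":[0,0,0],"turn":0,"hand":-0.3},
    {"translation":[0,0,0],"turn":0,"hand":-0.3},
    {"translation":[0,0,0],"turn":0,"hand":-0.3}
  ]
}}

```text
clock: 21.73
tool_pos: [0.4952, -0.1046, 0.4177]
eef_rot: [-0.004, -0.012, 1.0, 0.003]
ft_force: [0.3, 0.4, 0.8]
finger_gap: 0.0604
grip_force: 0.0
```

```bash
python3 - <<'E'
from h import *
s=ctrl.observe();c=cam('wrist',s);p,r=tool();print(p,r.round(4),s['joints'].round(2),s['clock'])
f=ctrl.grab_frame('wrist');cv2.imwrite('pics/w12.png',f)
g=proj(c,(.4938,-.1051,.329)).astype(int);print(g)
m=np.zeros(f.shape[:2],np.uint8);y0=max(0,g[1]-60);m[y0:g[1]+60,g[0]-60:g[0]+60]=f[y0:g[1]+60,g[0]-60:g[0]+60].max(2)<45
k,l,st,ce=cv2.connectedComponentsWithStats(m)
for i in np.argsort(-st[1:,4])[:3]+1:
    q=onplane(c,ce[i],.329);print(st[i],ce[i],q,r.T@(q-p))
E
```

```text
[ 0.49516205 -0.10459194  0.4176964 ] [[-0.9997 -0.0232 -0.0071]
 [-0.0232  0.9997  0.0052]
 [ 0.0069  0.0053 -1.    ]] [-0.4   0.16  0.59  1.83 -0.1   1.19  1.82] 21.7333
[324 243]
[301 236  22  34 158] [307.10126582 254.73417722] [ 0.50255823 -0.11802047  0.329     ] [-0.00769769 -0.01407051  0.08857114]
[264 293   1  10  10] [264.  297.5] [ 0.53781635 -0.15071344  0.329     ] [-0.04218542 -0.04757255  0.08815257]
[325 269   1   1   1] [325. 269.] [ 0.513529  -0.1044985  0.329    ] [-0.01897957 -0.00080701  0.0885637 ]
```

>>> {"fn": "arm_command", "kwargs": {
  "commands": [
    {"translation":[0.0007,0,0.02],"turn":0,"hand":-0.3},
    {"translation":[0,-0.0005,0.025],"turn":0,"hand":-0.3},
    {"translation":[0,-0.0005,0.025],"turn":0,"hand":-0.3},
    {"translation":[0,0,0.02],"turn":0,"hand":-0.3},
    {"translation":[0,0,0.012],"turn":0,"hand":-0.3},
    {"translation":[0,0,0.006],"turn":0,"hand":-0.3},
    {"translation":[0,0,0],"turn":0,"hand":-0.3},
    {"translation":[0,0,0],"turn":0,"hand":-0.3},
    {"translation":[0,0,0],"turn":0,"hand":0.1},
    {"translation":[0,0,0],"turn":0,"hand":0.2},
    {"translation":[0,0,0],"turn":0,"hand":0.24}
  ]
}}

```text
clock: 22.7
tool_pos: [0.4939, -0.1058, 0.3106]
eef_rot: [-0.003, -0.012, 1.0, 0.002]
ft_force: [-0.1, -0.1, 0.3]
finger_gap: 0.0446
grip_force: 0.0
```

>>> {"fn": "arm_command", "kwargs": {
  "commands": [
    {"translation":[0,0,0],"turn":0,"hand":0.3},
    {"translation":[0,0,0],"turn":0,"hand":1},
    {"translation":[0,0,0],"turn":0,"hand":1},
    {"translation":[0,0,0],"turn":0,"hand":1}
  ],
  "force": 25
}}

```text
clock: 23.03
tool_pos: [0.4935, -0.1049, 0.3101]
eef_rot: [-0.003, -0.013, 1.0, 0.003]
ft_force: [-0.7, 4.7, 2.5]
finger_gap: 0.0348
grip_force: 25.0
```

>>> {"fn": "arm_command", "kwargs": {
  "commands": [
    {"translation":[0.0021,0,0.0048],"turn":0,"hand":1},
    {"translation":[0.0021,0,0.0048],"turn":0,"hand":1},
    {"translation":[0.0037,0,0.0098],"turn":0,"hand":1},
    {"translation":[0.0032,0,0.01],"turn":0,"hand":1},
    {"translation":[0.0026,0,0.0101],"turn":0,"hand":1},
    {"translation":[0.0021,0,0.0103],"turn":0,"hand":1},
    {"translation":[0.0016,0,0.0103],"turn":0,"hand":1},
    {"translation":[0.0011,0,0.0105],"turn":0,"hand":1},
    {"translation":[0.0005,0,0.0104],"turn":0,"hand":1},
    {"translation":[0,0,0],"turn":0,"hand":1},
    {"translation":[0,0,0],"turn":0,"hand":1},
    {"translation":[0,0,0],"turn":0,"hand":1}
  ]
}}

```text
clock: 24.03
tool_pos: [0.4737, -0.1054, 0.2293]
eef_rot: [-0.004, -0.012, 1.0, 0.003]
ft_force: [-1.8, 6.5, 3.5]
finger_gap: 0.0346
grip_force: 25.0
```

>>> {"fn": "arm_command", "kwargs": {
  "commands": [
    {"translation":[0,0,0.0052],"turn":0,"hand":1},
    {"translation":[0,0,0.0053],"turn":0,"hand":1},
    {"translation":[-0.0002,0,0.0052],"turn":0,"hand":1},
    {"translation":[-0.0003,0,0.0053],"turn":0,"hand":1},
    {"translation":[-0.0005,0,0.0052],"turn":0,"hand":1},
    {"translation":[-0.0005,0,0.0053],"turn":0,"hand":1},
    {"translation":[-0.0007,0,0.0052],"turn":0,"hand":1},
    {"translation":[-0.0008,0,0.0052],"turn":0,"hand":1},
    {"translation":[-0.001,0,0.0052],"turn":0,"hand":1},
    {"translation":[-0.001,0,0.0051],"turn":0,"hand":1},
    {"translation":[0,0,0],"turn":0,"hand":1},
    {"translation":[0,0,0],"turn":0,"hand":1}
  ]
}}

```text
clock: 25.03
tool_pos: [0.4784, -0.1053, 0.1769]
eef_rot: [-0.004, -0.012, 1.0, 0.003]
ft_force: [-2.3, 5.3, 4.8]
finger_gap: 0.0348
grip_force: 25.0
```

>>> {"fn": "arm_command", "kwargs": {
  "commands": [
    {"translation":[-0.0012,0,0.0051],"turn":0,"hand":1},
    {"translation":[-0.0013,0,0.0051],"turn":0,"hand":1},
    {"translation":[-0.0015,0,0.0051],"turn":0,"hand":1},
    {"translation":[-0.0015,0,0.005],"turn":0,"hand":1},
    {"translation":[-0.0013,0,0.004],"turn":0,"hand":1},
    {"translation":[-0.0009,0,0.0025],"turn":0,"hand":1},
    {"translation":[0,0,0],"turn":0,"hand":1},
    {"translation":[0,0,0],"turn":0,"hand":1},
    {"translation":[0,0,0],"turn":0,"hand":1}
  ]
}}

```text
clock: 25.78
tool_pos: [0.4859, -0.1051, 0.1503]
eef_rot: [-0.004, -0.012, 1.0, 0.003]
ft_force: [-3.0, 4.5, 6.3]
finger_gap: 0.035
grip_force: 25.0
```

```bash
python3 - <<'E'
from h import *
s=ctrl.observe();p,r=tool();print(p,r.round(4),s['joints'].round(2),s['clock'],s['ft_force'])
t=ctrl.grab_frame('top');cv2.imwrite("pics/t3.png",t);f=ctrl.grab_frame('side');cv2.imwrite("pics/s3.png",f)
c=cam('side')
def bl(z): return proj(c,(.4938-.0,-.1051,z))
print('gauge side px now/rest expected',proj(c,(.6423,-.0545,.172-.022*.79)),proj(c,(.6423,-.0545,.172)),'ball',proj(c,(.487,-.105,.167)),proj(cam('top'),(.487,-.105,.167)))
cv2.imwrite('pics/c3.png',np.hstack([cv2.resize(f[150:310,180:360],(390,347)),cv2.resize(cv2.imread('pics/s2.png')[150:310,180:360],(390,347))]))
E
```

```text
[ 0.48594449 -0.10510359  0.15032375] [[-0.9997 -0.0246 -0.0073]
 [-0.0246  0.9997  0.005 ]
 [ 0.0071  0.0051 -1.    ]] [-0.21  0.47  0.43  2.19 -0.37  0.56  2.1 ] 25.7833 [-3.0481694   4.46891861  6.32838976]
gauge side px now/rest expected [259.08634178 245.27509457] [258.22354228 239.41515552] ball [335.99820972 250.61645481] [314.87882951 263.87818763]
```

View pics/c3.png

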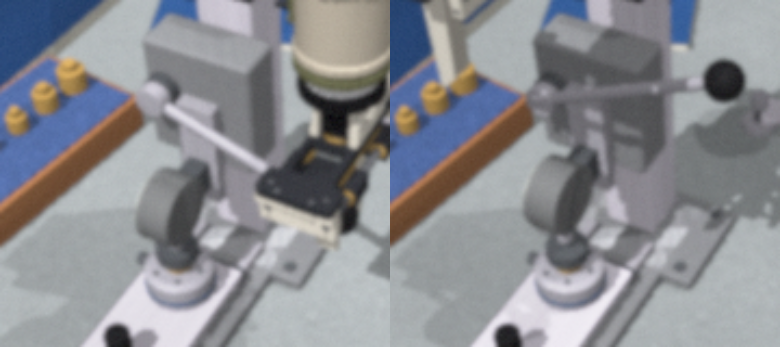

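The right crop is the lever at rest. In the left one the lever is pressed down about 20° below level at crop (215,135), with the plate flat under the tip at (178,252). The TCP stroke gives a lever angle of 0.78 rad, about 19.6 N, so I add 1 mm and let it settle.

>>> {"fn": "arm_command", "kwargs": {
  "commands": [
    {"translation":[-0.0005,0,0.001],"turn":0,"hand":1},
    {"translation":[0,0,0],"turn":0,"hand":1},
    {"translation":[0,0,0],"turn":0,"hand":1},
    {"translation":[0,0,0],"turn":0,"hand":1},
    {"translation":[0,0,0],"turn":0,"hand":1},
    {"translation":[0,0,0],"turn":0,"hand":1}
  ]
}}

```text
clock: 26.38
tool_pos: [0.4863, -0.1051, 0.1494]
eef_rot: [-0.004, -0.012, 1.0, 0.003]
ft_force: [-2.8, 3.9, 5.3]
finger_gap: 0.0348
grip_force: 25.0
```

```bash
python3 - <<'E'
from h import *
p,r=tool();z=.329-(.3101-p[2]);th=.436-np.arcsin((z-.24)/.21);print(p,th,(th-.41)*53)
if 18.8<(th-.41)*53<21.5: print(ctrl.finish_job())
E
```

```text
[ 0.486288   -0.10508249  0.14939962] 0.7844383194153945 19.845230929015912
the job is handed in; nothing more can be done
None
```

The job is handed in at 26.4 s: the plate is balanced on the dome, the table is home, and the robot is holding the lever at 0.784 rad, about 19.8 N. That force is worked out from the lever angle, because no picture I took showed the needle.

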